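Shut the mosaic tile case and pin its hasp

TASK

Lower the open lid of the wooden tile case without slamming it until it is fully shut, then lock it: take the steel pin that stands upside down in the wooden block, and pass it sideways through the eyes of both steel ears at the front of the case, over the lid's tongue, and push it in until its square grip rests against the ear. Leave the other things on the table where they are.

Things in the scene. Friction and masses are not known exactly. Their poses are not given: they have to be found in the camera images.
- case: wooden tile case with three compartments, fixed, 140 (x) x 180 (y) x 60 mm high, origin under its centre, x points away from the ears to the hinge. Two upright steel ears, each 6 mm thick in y, stand at y = +20 and -20 mm (17 to 23 mm) in front of its -x wall (x -104 to -70 mm), up to z = 102 mm; each has a round eye 13 mm wide
- eyes (a point): the point midway between the two eyes, on their common axis, which runs along the case's y; in the case's frame at (-87, 0, 86) mm. Axes as the case's
- lid (a joint): angle of the lid in rad: 0 shut, about 1.57 upright. The hinge is stiff: the lid stays where it is left
- lid_hinge (a point): middle of the hinge line, at (70, 0, 60) mm in the case's frame, at the lid's underside. Its axes turn with the lid: the lid runs 140 mm along its own -x, 180 mm wide in y, 10 mm thick along its +z (outer face at z = 10 mm)
- tongue_tip (a point): end of the steel tongue of the lid, at (-175, 0, 14) mm in the lid's frame. The tongue is 28 mm wide and 8 mm thick, lies on the lid's outer face (z 10 to 18 mm in the lid's frame) and stands 35 mm past its free edge; with the lid shut it lies between the ears, its top at z = 78 mm, 3 mm under the pin's path (the pin does not pass if the lid is not quite shut)
- stand: dark wooden block 70 x 70 x 60 mm, fixed, origin under its centre, with a square socket 29 mm wide and 50 mm deep in its top (socket floor 10 mm above the table)
- pin: steel locking pin, 125 mm long, 0.24 kg: a square grip 24 x 24 x 45 mm, then a round rod 10 mm thick and 80 mm long with a tapered tip. Origin at the middle of the grip's end face; z runs along the pin to the tip. At the start it stands in the stand's socket, grip down, the rod up. Its centre of mass is within the grip, so it lies level on the grip's side, its axis 12 mm above the table
- pin_seat (a point): point on the pin's axis 68 mm from its grip end (23 mm past the grip's shoulder); it meets point eyes when the pin is home from either side
- pin_tip (a point): tip of the pin's rod, 125 mm from its grip end
- jar: glass jar with white cap, 68 mm wide, 110 mm tall, origin under its centre; bystander
- nippers: tile nippers with yellow handles, about 165 mm long, 18 mm high, lying; bystander
- tweezers: steel tweezers, 128 mm long, lying; bystander
- tiles: small patch of clay tiles, 75 x 50 mm, 12 mm high; bystander
- sleeve: dark phone sleeve 80 x 150 x 12 mm; bystander
- plate: grey round plate with mosaic pieces, 190 mm wide, 16 mm high; bystander
- glue: white glue bottle, 52 mm wide, 130 mm tall; bystander
Not all that is in view belongs to the job. Of the things like the case, leave any that is orange or red; of the rest the larger one is meant.

How it is judged:
On the way:
1. the lid is shut (within 0.02 rad) (value of joint lid below 0.02 rad), for 0.2 s.
At the end, for the whole second after the job is handed in: The lid is shut (within 0.02 rad); the pin lies through both eyes, along their axis within 0.12 rad, its grip against the ear (seat point within 8 mm of the midpoint of the eyes), at rest and released (value of joint lid below 0.02 rad and distance between pin_seat and eyes below 0.008 m and angle between the z axis of pin and the y axis of case, either way round below 0.12 rad and linear speed of pin below 0.02 m/s); the robot touches nothing.
It fails at once if the lid is slammed (faster than 2.5 rad/s in the last 0.15 rad) (value of joint lid below 0.15 rad and velocity of joint lid below -2.5 rad/s).
It fails at once if a bystander is moved more than 30 mm (distance of any of jar, nippers, tweezers, tiles, sleeve, plate, glue from where it was at the start of the episode above 0.03 m).
It also fails if it takes over 72 s, if anything falls off the work surface, if the arm or the gripper's body presses on something with over 40 N, if the wrist force passes 120 N, or if a joint passes its speed limit or range.

ROBOT

A 6-joint arm with a two-finger parallel gripper is mounted at the origin on the work surface. World frame = base frame: x ahead of the robot, y to its left, z up, the work surface at z = 0. Lengths are in m, angles in rad, forces in N, time in s.
With the tool pointing down it reaches from about 0.35 to 0.975 m from the base axis. Payload 17.4 kg.
Tool frame: the origin (TCP) lies midway between the tips of the shut fingers; the grasp point (between the pads) lies 19 mm behind it; z points along the fingers, y is the line along which they close (so a half turn about z gives the same grasp; the last joint's range is limited). The gripper opens to 85 mm and grips with 20 to 120 N. Pads are 22 mm wide; open, the fingers measure 114 mm over their backs; the gripper's body (76 mm by 85 mm) begins 54 mm behind the grasp point. The pads swing forward as they close: fully open they stand 13 mm farther back than shut.
Start: joints at [-1.14, 0.116, 1.442, -0, 1.584, -0.038], TCP at [0.305, -0.602, 0.231] pointing down, gripper open.
Joint ranges: [-2.83, 2.83], [-0.83, 2.19], [0.07, 2.5], [-1.14, 4.28], [0.01, 3], [-2.97, 2.97]. Speed limits (rad/s): [1.89, 1.89, 2.22, 3.14, 3.14, 3.14].

INTERFACE

Orientations are given as a unit quaternion [w, x, y, z].
In Python, from station import robot gives the robot as it stands. The module is installed in compiled form; this text tells all that it offers.
- The arm moves only by the tool play_rows, never from a script. Its argument "plan" is a list of rows, each an object with "offset": the shift along the tool's x, y, z in units of 0.1 m (1.0 is 0.1 m), a list of three; "turn": the turn, a rotation vector about the tool's x, y, z in units of pi/2 rad (1.0 is pi/2 rad), a list of three; "jaw": the closure in counts, from 0 (fully open) to 255 (shut). In form: [{"offset": [dx, dy, dz], "turn": [ax, ay, az], "jaw": jaw}, ...]. A call has 1 to 12 rows; each row is the pose to reach, as a shift and turn from the pose commanded when the call began, along the tool's axes at that moment; what a row does not reach only later rows make up. A row lasts 1/12 s, in which the tool goes at most 41.7 mm and 7.16 degrees, less where a joint would pass 70% of its speed; a pose out of reach is approached as far as the arm can. A call with a number of a shift or a turn outside -1 to 1 is refused whole. A call with a gripper value outside its range is refused whole. The fingers move at their own pace and stop on an object; "force" is the grip in N (left out, the last holds). Time passes only in rows, so rows that repeat a pose let the fingers close. It gives the time, the measured TCP pose, the force, the opening and the grip force at its end, in the units of the state.
- robot.get_obs(): the state, without advancing time (a new reading comes with each control period).
- robot.grab_frame(name): name is "scene" or "top" or "wrist"; returns (picture, depth): 420x560x3 uint8, red, green, blue; 420x560 float32, m along the optical axis (not along the pixel's ray), 0 where there is no reading.
- robot.camera_model(name): a dict with "vertical_fov" (degrees; the focal length in pixels is half the picture's height over the tangent of half this angle, whatever the lens; pixels are square), "cx", "cy" (the principal point, pixels), "dist" ([k1, k2, p1, p2, k3] as OpenCV has them; the pictures are not rectified), "R" (3x3) and "t" (3): a world point X has camera coordinates R X + t. Camera axes: x right, y down, z forward; pixel columns grow to the right and rows downward; lengths in m; the calibration is good to about 2 mm. A picture is of the moment at which its call begins: read the wrist's pose just before it. camera_model takes no time and is no camera call; for the wrist camera it gives the pose at the moment of the call.
- robot.job_done(): hands the job in; it is judged then, once.
The state is a dict: "time_s": time; "joint_positions": joint angles; "qd": joint speeds; "effort": joint torques, N m; "tcp_pos": TCP position; "ee_rot": TCP orientation; "force": force on the tool from outside, world axes, zero at the start; "torque": the same for the moment, N m; "finger_gap": opening from 0.0 (shut) to 1.0 (fully open); "finger_force": force on a finger pad.
Only numpy, scipy, OpenCV 4.12 (cv2) and the standard library are available. Lean on these libraries where they do the work, as an engineer would, in place of code of your own. Each camera call takes 0.05 s, during which the arm holds its last target. There are 200 camera calls.

## Working session

There is one attempt and no reset: what is moved stays moved. The work goes in short steps, Python scripts to look and compute and a tool call to move; the robot and the scene stay as the last step left them, time stands still between calls to the robot, and variables do not carry over. Pictures are saved under pics/ and viewed, at most 13 in all, crops included, and the job is handed in when it is done.

Besides the shell and the picture viewer there is one more tool, called after ">>>" in YAML: its name, and indented under it one key for each argument. play_rows: Moves the arm, as the interface text tells. Its arguments: {"type":"object","properties":{"plan":{"type":"array","items":{"type":"object","properties":{"offset":{"type":"array","items":{"type":"number","minimum":-1,"maximum":1}},"turn":{"type":"array","items":{"type":"number","minimum":-1,"maximum":1}},"jaw":{"type":"number"}}}},"force":{"type":"number"}},"required":["plan"]}

```bash
mkdir -p pics
cat > h.py <<'E'
import numpy as np, cv2
from station import robot
def cam(n):
    m=robot.camera_model(n); f=210/np.tan(np.radians(m['vertical_fov'])/2)
    return dict(K=np.array([[f,0,m['cx']],[0,f,m['cy']],[0,0,1.]]),d=np.array(m['dist'],float),R=np.array(m['R']),t=np.array(m['t']))
def ray(c,uv):
    p=cv2.undistortPoints(np.array(uv,float).reshape(-1,1,2),c['K'],c['d']).reshape(-1,2)
    return -c['R'].T@c['t'], np.c_[p,np.ones(len(p))]@c['R']
def plane(c,uv,z):
    o,d=ray(c,uv); return o+d*((z-o[2])/d[:,2])[:,None]
def cloud(c,D):
    v,u=np.mgrid[0:420,0:560]; o,d=ray(c,np.c_[u.ravel(),v.ravel()])
    return (o+d*D.ravel()[:,None]).reshape(420,560,3)
def proj(c,X): return cv2.projectPoints(np.array(X,float).reshape(-1,3),cv2.Rodrigues(c['R'])[0],c['t'],c['K'],c['d'])[0].reshape(-1,2)
def grab(n,fn):
    c=cam(n); I,D=robot.grab_frame(n); cv2.imwrite('pics/'+fn+'.png',I[:,:,::-1]); np.savez('pics/'+fn,I=I,D=D,**c); return c,I,D
def load(fn):
    z=np.load('pics/'+fn+'.npz'); return {k:z[k] for k in 'KdRt'},z['I'],z['D']
E
python3 - <<'E'
from h import *
for n in ('scene','top'):
    c,I,D=grab(n,n+'0'); print(n,-c['R'].T@c['t'],c['d'],(D>0).mean())
a=cv2.imread('pics/scene0.png');b=cv2.imread('pics/top0.png')
grab('wrist','wrist0')
print(robot.get_obs())
E
```

```text
scene [1.06639014 0.60193727 1.23515515] [0.03506373 0.         0.         0.         0.        ] 0.9956590136054422
top [0.3137584  0.01723263 1.39108817] [0.00283876 0.         0.         0.         0.        ] 0.9959651360544217
{'time_s': 0.15, 'joint_positions': array([-1.13976176e+00,  1.16367261e-01,  1.44210589e+00,  1.54248060e-05,
        1.58399875e+00, -3.78055038e-02]), 'qd': array([ 0.00066701, -0.00312123, -0.00302879, -0.0009656 , -0.00032158,
       -0.00205471]), 'effort': array([ 6.55455879e-04, -7.32506347e+01, -6.32852840e+01,  3.31292983e-05,
        4.99565620e-03, -2.67958029e-05]), 'tcp_pos': array([ 0.3049328 , -0.60203624,  0.2307412 ]), 'ee_rot': array([-4.32659066e-04,  9.72649102e-01,  2.32278994e-01, -7.83171591e-05]), 'force': array([ 0.16588777, -0.07605568,  0.1089149 ]), 'torque': array([-0.01252331, -0.01363862, -0.03500961]), 'finger_force': 0.0, 'finger_gap': 1.0008434006984124}
```

View pics/scene0.png

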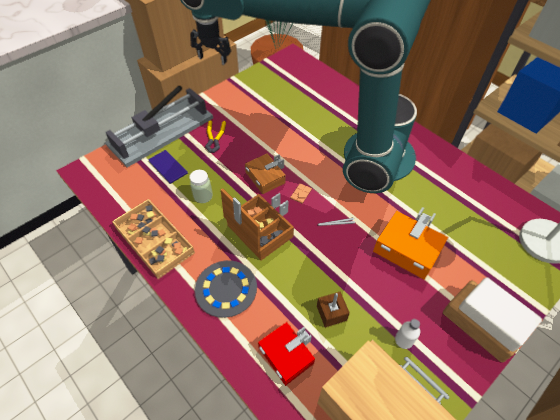

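View pics/top0.png

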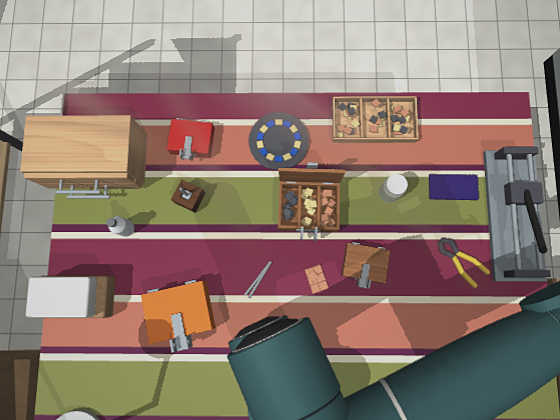

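The scene view shows the open wooden case at about (257,222), with its lid upright, and the block with the pin at (333,308). In the top view the case is at (308,205), its ears at about (305,233) and (318,232), and the block at (187,194). The smaller brown case, and the red and orange ones, are decoys.

Run:
```python
from h import *
for fn,rc,rs in (('top0',(265,150,360,250),(160,170,215,220)),('scene0',(215,180,300,262),(310,285,355,330))):
    c,I,D=load(fn); P=cloud(c,D)
    def sub(r): 
        x0,y0,x1,y1=r; return P[y0:y1,x0:x1].reshape(-1,3),I[y0:y1,x0:x1].reshape(-1,3).astype(int)
    p,i=sub(rc)
    m=(p[:,2]>.05)&(p[:,2]<.066); 
    print(fn,'rim',m.sum(),np.percentile(p[m],[1,50,99],axis=0).round(3).tolist(), cv2.minAreaRect(p[m][:,:2].astype(np.float32)*1000))
    gray=(i.max(1)-i.min(1)<25)&(i.min(1)>70)
    m=gray&(p[:,2]>.07)
    q=p[m]; e=q[q[:,2]<.12]; print('ears/grey',len(e)); print(e[::max(1,len(e)//30)].round(3).tolist())
    m=p[:,2]>.15; print('high lid',p[m].mean(0).round(3),p[m].min(0).round(3),p[m].max(0).round(3))
    m=p[:,2]>.08; L=p[m&(~gray)]; print('lid pts',len(L)); 
    p,i=sub(rs); m=(p[:,2]>.05)&(p[:,2]<.066)
    print('stand',p[m].mean(0).round(3),cv2.minAreaRect(p[m][:,:2].astype(np.float32)*1000))
    m=p[:,2]>.075; q=p[m]; print('rod',len(q),q[np.argsort(q[:,2])][::max(1,len(q)//12)].round(3).tolist())
a=cv2.imread('pics/top0.png')[145:255,150:360]; b=cv2.imread('pics/scene0.png')[170:330,190:360]
a=cv2.resize(a,None,fx=3.5,fy=3.5,interpolation=3)[:, :740]; b=cv2.resize(b,None,fx=3.5,fy=3.5,interpolation=3)
cv2.imwrite('pics/a1.png',b)
```

```text
top0 rim 863 [[0.441, -0.177, 0.05], [0.565, -0.054, 0.06], [0.64, 0.047, 0.066]] ((539.8232421875, -71.10637664794922), (239.3102569580078, 198.4675750732422), 88.31936645507812)
ears/grey 71
[[0.496, -0.017, 0.099], [0.496, -0.023, 0.103], [0.496, -0.06, 0.1], [0.494, -0.017, 0.097], [0.493, -0.023, 0.106], [0.493, -0.059, 0.105], [0.491, -0.017, 0.099], [0.49, -0.023, 0.106], [0.49, -0.059, 0.104], [0.487, -0.017, 0.102], [0.487, -0.023, 0.104], [0.487, -0.059, 0.107], [0.485, -0.017, 0.102], [0.484, -0.023, 0.105], [0.485, -0.06, 0.099], [0.482, -0.017, 0.103], [0.481, -0.023, 0.107], [0.482, -0.06, 0.102], [0.479, -0.017, 0.103], [0.478, -0.023, 0.106], [0.478, -0.059, 0.106], [0.476, -0.017, 0.103], [0.476, -0.023, 0.104], [0.476, -0.059, 0.104], [0.473, -0.017, 0.102], [0.473, -0.056, 0.107], [0.473, -0.062, 0.1], [0.47, -0.02, 0.101], [0.47, -0.059, 0.103], [0.468, -0.017, 0.101], [0.467, -0.056, 0.105], [0.468, -0.062, 0.1], [0.465, -0.02, 0.097], [0.464, -0.059, 0.105], [0.465, -0.021, 0.073], [0.464, -0.06, 0.087]]
high lid [ 0.613 -0.041  0.279] [ 0.314 -0.133  0.15 ] [0.
[... 1509 characters left out ...]
484, -0.021, 0.078], [0.474, -0.016, 0.074], [0.491, -0.017, 0.083], [0.481, -0.014, 0.076], [0.493, -0.016, 0.08], [0.496, -0.017, 0.076]]
high lid [ 0.667 -0.002  0.242] [ 0.633 -0.134  0.15 ] [1.066 0.602 1.235]
lid pts 873
stand [0.606 0.325 0.059] ((603.04833984375, 323.3832092285156), (71.83226776123047, 72.32804870605469), 63.94636154174805)
rod 45 [[0.607, 0.327, 0.077], [0.604, 0.328, 0.082], [0.607, 0.322, 0.089], [0.607, 0.321, 0.094], [0.607, 0.32, 0.1], [0.608, 0.324, 0.106], [0.606, 0.325, 0.112], [0.606, 0.321, 0.113], [0.605, 0.327, 0.121], [0.603, 0.328, 0.127], [0.603, 0.327, 0.131], [0.606, 0.322, 0.134], [0.603, 0.323, 0.137], [1.066, 0.602, 1.235], [1.066, 0.602, 1.235]]
```

View pics/a1.png

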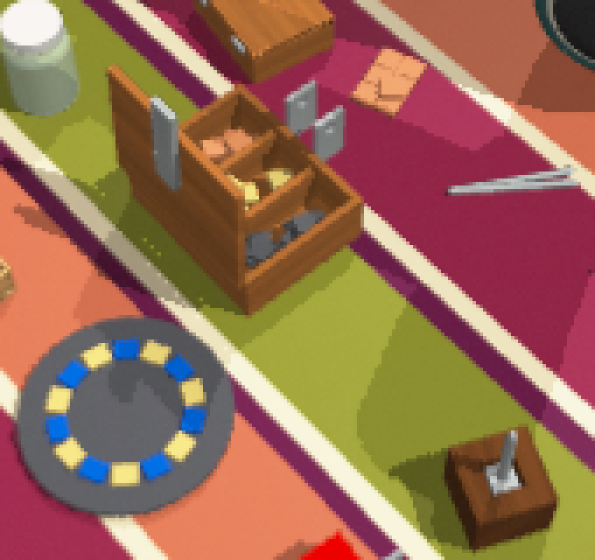

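The crop shows the lid upright, with its tongue on the +x side and the ears toward the robot. The pin stands in the block at crop (508,460). Next: the case yaw, the lid angle, and the first moves.

```bash
cat >> h.py <<'E'
from scipy.spatial.transform import Rotation as Ro
def Rt(q): return Ro.from_quat([q[1],q[2],q[3],q[0]])
def go(p=None,R=None,s=None):
    """offset/turn units to reach world TCP p and Rotation R from now"""
    s=s or robot.get_obs(); R0=Rt(s['ee_rot']); p=s['tcp_pos'] if p is None else p; R=R or R0
    return (R0.inv().apply(np.array(p)-s['tcp_pos'])/.1).round(3).tolist(), ((R0.inv()*R).as_rotvec()/(np.pi/2)).round(4).tolist()
def down(xdir): # tool down, x axis at yaw xdir
    x=np.array([np.cos(xdir),np.sin(xdir),0]);z=np.array([0,0,-1.]);return Ro.from_matrix(np.c_[x,np.cross(z,x),z])
E
python3 - <<'E'
from h import *
for fn,rc in (('top0',(265,150,360,250)),('scene0',(215,180,300,262))):
    c,I,D=load(fn); x0,y0,x1,y1=rc; P=cloud(c,D)[y0:y1,x0:x1].reshape(-1,3)
    L=P[(P[:,0]>.6)&(P[:,0]<.70)&(P[:,1]>-.14)&(P[:,1]<.06)&(P[:,2]>.09)&(P[:,2]<.245)]
    print(fn,len(L),L.min(0).round(3),L.max(0).round(3))
    if fn=='scene0':
        w=L[(abs(L[:,1]+.039)>.025)&(L[:,2]<.19)]; A=np.c_[w[:,1:],np.ones(len(w))]
        for _ in range(4):
            s=np.linalg.lstsq(A,w[:,0],rcond=None)[0]; r=abs(A@s-w[:,0]); w=w[r<.006];A=A[r<.006]
        print('x= a y + b z + c',s.round(4),len(w), 'y range', np.percentile(w[:,1],[0,100]))
    for lo,hi in ((-.03,-.01),(-.07,-.05)):
        e=P[(P[:,2]>.095)&(P[:,2]<.11)&(P[:,0]<.52)&(P[:,0]>.44)&(P[:,1]>lo)&(P[:,1]<hi)]
        if len(e)>3: print('ear',e[:,0].min().round(3),e[:,0].max().round(3),e[:,1].mean().round(4),'slope',np.polyfit(e[:,0],e[:,1],1)[0].round(3))
print(go(R=down(0)))
E
```

```text
top0 836 [ 0.629 -0.133  0.091] [0.649 0.046 0.241]
ear 0.465 0.499 -0.0196 slope -0.058
ear 0.464 0.496 -0.0597 slope -0.029
scene0 918 [ 0.633 -0.134  0.09 ] [0.655 0.048 0.238]
x= a y + b z + c [ 0.0244 -0.0415  0.6526] 484 y range [-0.13355965  0.04808972]
ear 0.465 0.5 -0.0185 slope -0.025
ear 0.465 0.5 -0.0582 slope -0.035
([0.0, 0.0, 0.0], [-0.0006, 0.0001, 0.2985])
```

>>> play_rows:
  plan:
    - {"offset": [0, 0, -0.4], "turn": [0, 0, 0], "jaw": 255}
    - {"offset": [0, 0, -0.8], "turn": [0, 0, 0.075], "jaw": 255}
    - {"offset": [0, 0, -1], "turn": [0, 0, 0.15], "jaw": 255}
    - {"offset": [0, 0, -1], "turn": [0, 0, 0.225], "jaw": 255}
    - {"offset": [0, 0, -1], "turn": [0, 0, 0.2985], "jaw": 255}
    - {"offset": [0, 0, -1], "turn": [0, 0, 0.2985], "jaw": 255}

```text
time_s: 0.65
tcp_pos: [0.305, -0.6022, 0.3314]
ee_rot: [0.0, 1.0, -0.003, 0.0]
force: [-0.3, -0.3, 0.0]
finger_gap: 0.143
finger_force: 0.0
```

>>> play_rows:
  plan:
    - {"offset": [0.62, -0.845, 0], "turn": [0, 0, 0], "jaw": 255}
    - {"offset": [0.62, -0.845, 0], "turn": [0, 0, 0], "jaw": 255}
    - {"offset": [0.62, -0.845, 0], "turn": [0, 0, 0], "jaw": 255}

```text
time_s: 0.9
tcp_pos: [0.3685, -0.5152, 0.3309]
ee_rot: [-0.001, 1.0, 0.003, 0.0]
force: [-0.1, -0.1, 1.1]
finger_gap: -0.001
finger_force: 0.0
```

>>> play_rows:
  plan:
    - {"offset": [0.62, -0.845, 0], "turn": [0, 0, 0], "jaw": 255}
    - {"offset": [0.62, -0.845, 0], "turn": [0, 0, 0], "jaw": 255}
    - {"offset": [0.62, -0.845, 0], "turn": [0, 0, 0], "jaw": 255}

```text
time_s: 1.15
tcp_pos: [0.4307, -0.4302, 0.3311]
ee_rot: [-0.0, 1.0, 0.003, 0.0]
force: [0.9, -0.6, 0.5]
finger_gap: 0.0
finger_force: 0.0
```

>>> play_rows:
  plan:
    - {"offset": [0.62, -0.845, 0], "turn": [0, 0, 0], "jaw": 255}
    - {"offset": [0.62, -0.845, 0], "turn": [0, 0, 0], "jaw": 255}
    - {"offset": [0.62, -0.845, 0], "turn": [0, 0, 0], "jaw": 255}

```text
time_s: 1.4
tcp_pos: [0.4927, -0.3456, 0.331]
ee_rot: [-0.0, 1.0, 0.003, 0.0]
force: [-0.2, -0.2, -0.1]
finger_gap: 0.002
finger_force: 0.0
```

>>> play_rows:
  plan:
    - {"offset": [0.62, -0.845, 0], "turn": [0, 0, 0], "jaw": 255}
    - {"offset": [0.62, -0.845, 0], "turn": [0, 0, 0], "jaw": 255}
    - {"offset": [0.62, -0.845, 0], "turn": [0, 0, 0], "jaw": 255}

```text
time_s: 1.65
tcp_pos: [0.5546, -0.261, 0.3308]
ee_rot: [-0.001, 1.0, 0.003, -0.0]
force: [0.2, -0.9, 0.1]
finger_gap: -0.004
finger_force: 0.0
```

>>> play_rows:
  plan:
    - {"offset": [0.62, -0.845, 0], "turn": [0, 0, 0], "jaw": 255}
    - {"offset": [0.62, -0.845, 0], "turn": [0, 0, 0], "jaw": 255}
    - {"offset": [0.62, -0.845, 0], "turn": [0, 0, 0], "jaw": 255}

```text
time_s: 1.9
tcp_pos: [0.6166, -0.1764, 0.3305]
ee_rot: [-0.001, 1.0, 0.003, -0.0]
force: [0.1, -0.0, 0.2]
finger_gap: 0.003
finger_force: 0.0
```

>>> play_rows:
  plan:
    - {"offset": [0.62, -0.845, 0], "turn": [0, 0, 0], "jaw": 255}
    - {"offset": [0.62, -0.845, 0], "turn": [0, 0, 0], "jaw": 255}
    - {"offset": [0.62, -0.845, 0], "turn": [0, 0, 0], "jaw": 255}

```text
time_s: 2.15
tcp_pos: [0.6786, -0.0918, 0.3303]
ee_rot: [-0.0, 1.0, 0.003, -0.0]
force: [-0.2, -0.6, -0.5]
finger_gap: 0.004
finger_force: 0.0
```

>>> play_rows:
  plan:
    - {"offset": [0, 0, 0.4], "turn": [0, 0, 0], "jaw": 255}
    - {"offset": [0, 0, 0.8], "turn": [0, 0, 0], "jaw": 255}
    - {"offset": [0, 0, 0.95], "turn": [0, 0, 0], "jaw": 255}
    - {"offset": [0, 0, 0.95], "turn": [0, 0, 0], "jaw": 255}

```text
time_s: 2.48
tcp_pos: [0.6756, -0.095, 0.2314]
ee_rot: [-0.001, 1.0, 0.001, -0.004]
force: [-0.8, -0.2, -0.2]
finger_gap: -0.001
finger_force: 0.0
```

>>> play_rows:
  plan:
    - {"offset": [0, 0, 0.4], "turn": [0, 0, 0], "jaw": 255}
    - {"offset": [0, 0, 0.5], "turn": [0, 0, 0], "jaw": 255}
    - {"offset": [0, 0, 0.5], "turn": [0, 0, 0], "jaw": 255}

```text
time_s: 2.73
tcp_pos: [0.6763, -0.0954, 0.1851]
ee_rot: [-0.0, 1.0, 0.0, -0.002]
force: [-0.1, -0.3, 0.7]
finger_gap: 0.001
finger_force: 0.0
```

>>> play_rows:
  plan:
    - {"offset": [-0.15, 0, 0], "turn": [0, 0, 0], "jaw": 255}
    - {"offset": [-0.25, 0, 0], "turn": [0, 0, 0], "jaw": 255}
    - {"offset": [-0.376, 0, 0], "turn": [0, 0, 0], "jaw": 255}
    - {"offset": [-0.501, 0, 0.012], "turn": [0, 0, 0], "jaw": 255}

```text
time_s: 3.07
tcp_pos: [0.6272, -0.0953, 0.188]
ee_rot: [0.0, 1.0, 0.0, 0.002]
force: [3.8, 0.4, -2.3]
finger_gap: -0.004
finger_force: 1.9
```

>>> play_rows:
  plan:
    - {"offset": [-0.122, 0, 0.026], "turn": [0, 0, 0], "jaw": 255}
    - {"offset": [-0.242, 0, 0.065], "turn": [0, 0, 0], "jaw": 255}
    - {"offset": [-0.357, 0, 0.115], "turn": [0, 0, 0], "jaw": 255}
    - {"offset": [-0.466, 0, 0.176], "turn": [0, 0, 0], "jaw": 255}
    - {"offset": [-0.569, 0, 0.248], "turn": [0, 0, 0], "jaw": 255}
    - {"offset": [-0.664, 0, 0.33], "turn": [0, 0, 0], "jaw": 255}
    - {"offset": [-0.75, 0, 0.421], "turn": [0, 0, 0], "jaw": 255}
    - {"offset": [-0.827, 0, 0.52], "turn": [0, 0, 0], "jaw": 255}
    - {"offset": [-0.893, 0, 0.626], "turn": [0, 0, 0], "jaw": 255}
    - {"offset": [-0.949, 0, 0.738], "turn": [0, 0, 0], "jaw": 255}
    - {"offset": [-0.985, 0, 0.832], "turn": [0, 0, 0], "jaw": 255}

```text
time_s: 3.98
tcp_pos: [0.5281, -0.0954, 0.1021]
ee_rot: [0.0, 1.0, -0.0, 0.0]
force: [-1.7, 0.1, 2.9]
finger_gap: -0.003
finger_force: 1.3
```

>>> play_rows:
  plan:
    - {"offset": [-0.01, 0, 0.06], "turn": [0, 0, 0], "jaw": 255}
    - {"offset": [-0.02, 0, 0.12], "turn": [0, 0, 0], "jaw": 255}
    - {"offset": [-0.03, 0, 0.18], "turn": [0, 0, 0], "jaw": 255}
    - {"offset": [-0.03, 0, 0.23], "turn": [0, 0, 0], "jaw": 255}
    - {"offset": [-0.03, 0, 0.27], "turn": [0, 0, 0], "jaw": 255}
    - {"offset": [-0.03, 0, 0.3], "turn": [0, 0, 0], "jaw": 255}
    - {"offset": [-0.03, 0, 0.32], "turn": [0, 0, 0], "jaw": 255}
    - {"offset": [-0.03, 0, 0.33], "turn": [0, 0, 0], "jaw": 255}
    - {"offset": [-0.03, 0, 0.33], "turn": [0, 0, 0], "jaw": 255}

```text
time_s: 4.73
tcp_pos: [0.5255, -0.0952, 0.0699]
ee_rot: [0.0, 1.0, -0.0, -0.0]
force: [-7.8, 1.7, 13.0]
finger_gap: 0.004
finger_force: 6.9
```

>>> play_rows:
  plan:
    - {"offset": [0, 0, 0.02], "turn": [0, 0, 0], "jaw": 255}
    - {"offset": [0, 0, 0.03], "turn": [0, 0, 0], "jaw": 255}
    - {"offset": [0, 0, 0.03], "turn": [0, 0, 0], "jaw": 255}
    - {"offset": [0, 0, 0.03], "turn": [0, 0, 0], "jaw": 255}

```text
time_s: 5.07
tcp_pos: [0.5257, -0.0953, 0.0696]
ee_rot: [0.0, 1.0, -0.0, 0.0]
force: [-25.7, 5.5, 44.7]
finger_gap: 0.0
finger_force: 22.7
```

>>> play_rows:
  plan:
    - {"offset": [0, 0, -0.4], "turn": [0, 0, 0], "jaw": 100}
    - {"offset": [0, 0, -0.8], "turn": [0, 0, 0], "jaw": 0}
    - {"offset": [0, 0, -1], "turn": [0, 0, 0], "jaw": 0}
    - {"offset": [0, 0, -1], "turn": [0, 0, 0], "jaw": 0}

```text
time_s: 5.4
tcp_pos: [0.5273, -0.0956, 0.1715]
ee_rot: [0.001, 1.0, 0.0, 0.004]
force: [1.3, -0.1, 0.9]
finger_gap: 0.563
finger_force: 0.0
```

>>> play_rows:
  plan:
    - {"offset": [0, 0, -0.4], "turn": [0, 0, 0], "jaw": 0}
    - {"offset": [0, -0.4, -0.8], "turn": [0, 0, 0], "jaw": 0}
    - {"offset": [0, -0.8, -1], "turn": [0, 0, 0], "jaw": 0}
    - {"offset": [0, -1, -1], "turn": [0, 0, 0], "jaw": 0}
    - {"offset": [0, -1, -1], "turn": [0, 0, 0], "jaw": 0}
    - {"offset": [0, -1, -1], "turn": [0, 0, 0], "jaw": 0}

```text
time_s: 5.9
tcp_pos: [0.5256, 0.0061, 0.266]
ee_rot: [0.0, 1.0, 0.001, 0.0]
force: [-1.1, 0.3, -0.6]
finger_gap: 1.003
finger_force: 0.0
```

Run:
```python
from h import *
c,I,D=grab('wrist','w1'); s=robot.get_obs(); o=-c['R'].T@c['t']; print(o,c['R'].round(2).tolist(),(D>0).mean())
P=cloud(c,D); a=P.reshape(-1,3); i=I.reshape(-1,3).astype(int)
for lo,hi in ((-.03,-.008),(-.072,-.048)):
    e=a[(a[:,2]>.096)&(a[:,2]<.11)&(a[:,0]<.52)&(a[:,0]>.44)&(a[:,1]>lo)&(a[:,1]<hi)]
    if len(e)>3: print('ear',len(e),e[:,0].min().round(4),e[:,0].max().round(4),np.percentile(e[:,1],[2,50,98]).round(4),'z',np.median(e[:,2]).round(4),'slope',np.polyfit(e[:,0],e[:,1],1)[0].round(3))
t=a[(abs(a[:,1]+.039)<.008)&(a[:,0]>.47)&(a[:,0]<.62)&(a[:,2]>.03)]
for x0 in np.arange(.47,.62,.025):
    q=t[(t[:,0]>x0)&(t[:,0]<x0+.025)]; print('tongue/lid x',x0.round(3),len(q),np.median(q[:,2]).round(4) if len(q) else 0)
for n in ('top','scene'):
    c,I,D=grab(n,n+'1'); a=cloud(c,D).reshape(-1,3)
    t=a[(abs(a[:,1]+.039)<.06)&(abs(a[:,1]+.039)>.03)&(a[:,0]>.50)&(a[:,0]<.63)&(a[:,2]>.03)&(a[:,2]<.1)]; print(n,len(t),np.polyfit(t[:,0],t[:,2],1).round(4), np.median(t[:,2]).round(4))
```

```text
[0.59931591 0.00724736 0.40844346] [[0.0, -1.0, 0.0], [-0.96, -0.0, 0.29], [-0.29, -0.0, -0.96]] 0.9962414965986395
ear 252 0.4667 0.5005 [-0.0214 -0.0182 -0.015 ] z 0.1016 slope -0.034
ear 286 0.4645 0.4993 [-0.0616 -0.058  -0.0552] z 0.1015 slope -0.028
tongue/lid x 0.47 386 0.0777
tongue/lid x 0.495 813 0.0792
tongue/lid x 0.52 5999 0.3152
tongue/lid x 0.545 464 0.0776
tongue/lid x 0.57 467 0.0698
tongue/lid x 0.595 488 0.0697
tongue/lid x 0.62 0 0
top 161 [0.0086 0.0666] 0.0713
scene 603 [0.004  0.0676] 0.0699
```

View pics/w1.png

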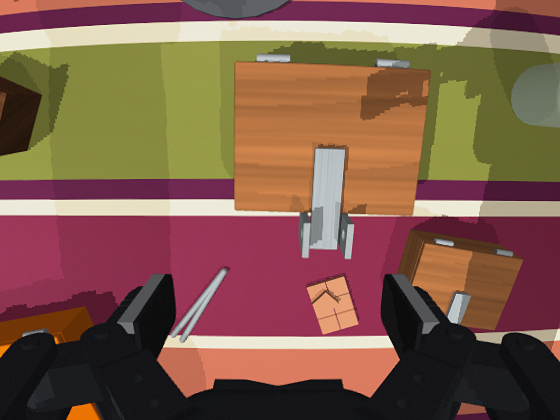

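The wrist view shows the lid fully shut: the tongue lies between the ears at about (325,240), its top measured at z = 0.078 and the lid at 0.070. Moving on to the stand.

>>> play_rows:
  plan:
    - {"offset": [0.2, -0.3, -0.2], "turn": [0, 0, -0.08], "jaw": 0}
    - {"offset": [0.4, -0.6, -0.3], "turn": [0, 0, -0.16], "jaw": 0}
    - {"offset": [0.6, -0.9, -0.3], "turn": [0, 0, -0.24], "jaw": 0}
    - {"offset": [0.75, -1, -0.3], "turn": [0, 0, -0.32], "jaw": 0}
    - {"offset": [0.75, -1, -0.3], "turn": [0, 0, -0.4], "jaw": 0}
    - {"offset": [0.75, -1, -0.3], "turn": [0, 0, -0.48], "jaw": 0}
    - {"offset": [0.75, -1, -0.3], "turn": [0, 0, -0.56], "jaw": 0}
    - {"offset": [0.75, -1, -0.3], "turn": [0, 0, -0.64], "jaw": 0}
    - {"offset": [0.75, -1, -0.3], "turn": [0, 0, -0.72], "jaw": 0}
    - {"offset": [0.75, -1, -0.3], "turn": [0, 0, -0.8], "jaw": 0}
    - {"offset": [0.75, -1, -0.3], "turn": [0, 0, -0.88], "jaw": 0}
    - {"offset": [0.75, -1, -0.3], "turn": [0, 0, -0.94], "jaw": 0}

```text
time_s: 7.05
tcp_pos: [0.6006, 0.1034, 0.2949]
ee_rot: [-0.0, 0.738, 0.675, -0.001]
force: [-0.0, -0.1, -0.3]
finger_gap: 0.993
finger_force: 0.0
```

>>> play_rows:
  plan:
    - {"offset": [0.4, 0, 0], "turn": [0, 0, -0.06], "jaw": 0}
    - {"offset": [0.8, 0, 0], "turn": [0, 0, -0.06], "jaw": 0}
    - {"offset": [1, 0, 0], "turn": [0, 0, -0.06], "jaw": 0}
    - {"offset": [1, 0, 0], "turn": [0, 0, -0.06], "jaw": 0}
    - {"offset": [1, 0, 0], "turn": [0, 0, -0.06], "jaw": 0}

```text
time_s: 7.47
tcp_pos: [0.6101, 0.2041, 0.2947]
ee_rot: [-0.0, 0.707, 0.707, -0.001]
force: [1.2, -0.8, 0.4]
finger_gap: 1.002
finger_force: 0.0
```

```bash
cat > pinm.py <<'E'
from h import *
def meas(fn):
    c,I,D=grab('wrist',fn); a=cloud(c,D).reshape(-1,3)
    print('cam',(-c['R'].T@c['t']).round(3))
    near=(abs(a[:,0]-.602)<.055)&(abs(a[:,1]-.322)<.055)
    q=a[near&(a[:,2]>.052)&(a[:,2]<.066)]; print('top',len(q),np.median(q[:,2]).round(4),cv2.minAreaRect(q[:,:2].astype(np.float32)*1000))
    r=a[near&(a[:,2]>.07)&(a[:,2]<.16)]; 
    for z in np.arange(.07,.145,.01):
        k=r[(r[:,2]>=z)&(r[:,2]<z+.01)]
        if len(k): print('rod',z.round(3),len(k),k.mean(0).round(4),(k.max(0)-k.min(0)).round(4))
    return c,I,D
E
python3 - <<'E'
from pinm import *
meas('w2'); print(robot.get_obs()['tcp_pos'],robot.get_obs()['joint_positions'])
E
```

```text
cam [0.611 0.278 0.437]
top 4742 0.0597 ((602.662353515625, 324.2508850097656), (70.9824447631836, 70.69781494140625), 65.07317352294922)
rod 0.07 16 [0.6028 0.3205 0.0749] [0.0084 0.0038 0.0091]
rod 0.08 15 [0.6039 0.3208 0.0852] [0.0076 0.004  0.0096]
rod 0.09 14 [0.6035 0.3208 0.0956] [0.008  0.0044 0.0096]
rod 0.1 15 [0.604 0.321 0.105] [0.0078 0.0048 0.0087]
rod 0.11 14 [0.6027 0.3204 0.1152] [0.0084 0.0035 0.0072]
rod 0.12 48 [0.6031 0.3229 0.1275] [0.0082 0.009  0.0091]
rod 0.13 72 [0.6027 0.3237 0.1333] [0.0064 0.0078 0.0068]
[0.61008636 0.20338757 0.29500756] [ 2.82241746e-01  3.80228793e-02  1.42189077e+00 -2.58935492e-04
  1.68299126e+00  2.82936669e-01]
```

View pics/w2.png

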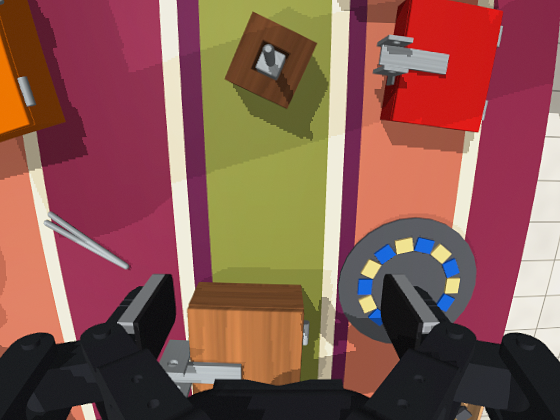

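The wrist view shows the block at about (270,60), its socket rotated 25 degrees, with the rod upright at (270,50). Measured rod position: (0.603, 0.3235), top about 0.137. I'll turn to the tilted grasp pose.

Run:
```python
from h import *
a=np.radians(35); R=Ro.from_euler('z',-25,degrees=True)*Ro.from_euler('x',-a)*down(np.pi/2)
z=R.apply([0,0,1]); G=np.array([.603,.3235,.100]); print('z',z, 'y',R.apply([0,1,0]))
pre=G-.075*z; print('pre',pre); print(go(pre,R))
```

```text
z [-0.24240388 -0.51983679 -0.81915204] y [ 9.06307787e-01 -4.22618262e-01 -5.55111512e-17]
pre [0.62118029 0.36248776 0.1614364 ]
([1.592, 0.111, 1.335], [0.084, -0.3821, 0.2688])
```

>>> play_rows:
  plan:
    - {"offset": [0.3, 0.05, 0], "turn": [0.012, -0.0546, 0.0384], "jaw": 0}
    - {"offset": [0.6, 0.1, 0], "turn": [0.024, -0.109, 0.0768], "jaw": 0}
    - {"offset": [0.9, 0.11, 0], "turn": [0.036, -0.164, 0.115], "jaw": 0}
    - {"offset": [1, 0.11, 0.1], "turn": [0.048, -0.218, 0.154], "jaw": 0}
    - {"offset": [1, 0.11, 0.2], "turn": [0.06, -0.273, 0.192], "jaw": 0}
    - {"offset": [1, 0.11, 0.3], "turn": [0.072, -0.328, 0.23], "jaw": 0}
    - {"offset": [1, 0.11, 0.3], "turn": [0.084, -0.382, 0.269], "jaw": 0}
    - {"offset": [1, 0.11, 0.3], "turn": [0.084, -0.382, 0.269], "jaw": 0}
    - {"offset": [1, 0.11, 0.3], "turn": [0.084, -0.382, 0.269], "jaw": 0}

```text
time_s: 8.27
tcp_pos: [0.6217, 0.3035, 0.2645]
ee_rot: [0.161, 0.804, 0.513, -0.253]
force: [-0.8, -0.3, 0.4]
finger_gap: 0.998
finger_force: 0.0
```

Run:
```python
from h import *
a=np.radians(35); R=Ro.from_euler('z',-25,degrees=True)*Ro.from_euler('x',-a)*down(np.pi/2)
z=R.apply([0,0,1]); G=np.array([.603,.3235,.100])
print(robot.get_obs()['tcp_pos']); print(go(G-.075*z,R),go(G+.017*z,R))
```

```text
[0.62165797 0.30350677 0.26450755]
([1.027, -0.252, 0.541], [-0.0002, -0.0012, 0.0009]) ([1.025, -0.252, 1.461], [-0.0002, -0.0012, 0.0009])
```

>>> play_rows:
  plan:
    - {"offset": [0.35, -0.09, 0.15], "turn": [0, 0, 0], "jaw": 0}
    - {"offset": [0.7, -0.18, 0.32], "turn": [0, 0, 0], "jaw": 0}
    - {"offset": [1, -0.252, 0.541], "turn": [0, 0, 0], "jaw": 0}
    - {"offset": [1, -0.252, 0.541], "turn": [0, 0, 0], "jaw": 0}

```text
time_s: 8.6
tcp_pos: [0.6182, 0.3614, 0.1579]
ee_rot: [0.16, 0.803, 0.514, -0.255]
force: [-0.3, -0.6, -1.6]
finger_gap: 0.996
finger_force: 0.0
```

>>> play_rows:
  plan:
    - {"offset": [0.026, 0, 0.25], "turn": [0, 0, 0], "jaw": 0}
    - {"offset": [0.026, 0, 0.5], "turn": [0, 0, 0], "jaw": 0}
    - {"offset": [0.026, 0, 0.75], "turn": [0, 0, 0], "jaw": 0}
    - {"offset": [0.026, 0, 0.92], "turn": [0, 0, 0], "jaw": 0}
    - {"offset": [0.026, 0, 0.92], "turn": [0, 0, 0], "jaw": 0}
    - {"offset": [0.026, 0, 0.92], "turn": [0, 0, 0], "jaw": 0}

```text
time_s: 9.1
tcp_pos: [0.5991, 0.3144, 0.0898]
ee_rot: [0.161, 0.805, 0.512, -0.252]
force: [-0.1, 0.1, 1.2]
finger_gap: 1.006
finger_force: 0.0
```

>>> play_rows:
  force: 100
  plan:
    - {"offset": [0, 0, 0], "turn": [0, 0, 0], "jaw": 100}
    - {"offset": [0, 0, 0], "turn": [0, 0, 0], "jaw": 150}
    - {"offset": [0, 0, 0], "turn": [0, 0, 0], "jaw": 200}
    - {"offset": [0, 0, 0], "turn": [0, 0, 0], "jaw": 230}
    - {"offset": [0, 0, 0], "turn": [0, 0, 0], "jaw": 255}
    - {"offset": [0, 0, 0], "turn": [0, 0, 0], "jaw": 255}
    - {"offset": [0, 0, 0], "turn": [0, 0, 0], "jaw": 255}
    - {"offset": [0, 0, 0], "turn": [0, 0, 0], "jaw": 255}

```text
time_s: 9.77
tcp_pos: [0.5984, 0.3155, 0.0875]
ee_rot: [0.162, 0.804, 0.513, -0.253]
force: [0.4, 1.2, 3.5]
finger_gap: 0.088
finger_force: 97.8
```

>>> play_rows:
  plan:
    - {"offset": [0.057, 0, -0.082], "turn": [0, 0, 0], "jaw": 255}
    - {"offset": [0.143, 0, -0.205], "turn": [0, 0, 0], "jaw": 255}
    - {"offset": [0.258, 0, -0.369], "turn": [0, 0, 0], "jaw": 255}
    - {"offset": [0.373, 0, -0.532], "turn": [0, 0, 0], "jaw": 255}
    - {"offset": [0.488, 0, -0.696], "turn": [0, 0, 0], "jaw": 255}
    - {"offset": [0.574, 0, -0.819], "turn": [0, 0, 0], "jaw": 255}
    - {"offset": [0.574, 0, -0.819], "turn": [0, 0, 0], "jaw": 255}

```text
time_s: 10.35
tcp_pos: [0.6386, 0.4025, 0.122]
ee_rot: [0.162, 0.804, 0.513, -0.252]
force: [0.2, 0.3, -0.3]
finger_gap: -0.003
finger_force: 0.0
```

Run:
```python
from h import *
b=np.radians(30)
o=robot.get_obs(); print(o['tcp_pos'],o['finger_gap'],o['force'])
c,I,D=grab('scene','s2'); 
Rl=Ro.from_euler('x',b)*down(np.pi/2)
print(Rt(o['ee_rot']).as_matrix().round(3)); print(go([.56,.19,.19],Rl))
J=I; cv2.imwrite('pics/s2c.png',cv2.resize(I[220:360,260:420,::-1],None,fx=4,fy=4,interpolation=3))
```

```text
[0.63862048 0.40251038 0.12201122] -0.003299606814919961 [ 0.1779796   0.31127    -0.34988224]
[[ 0.346  0.907 -0.24 ]
 [ 0.744 -0.421 -0.519]
 [-0.572  0.001 -0.821]]
([-2.235, 0.182, 0.723], [-0.0118, 0.7094, -0.292])
```

View pics/s2c.png

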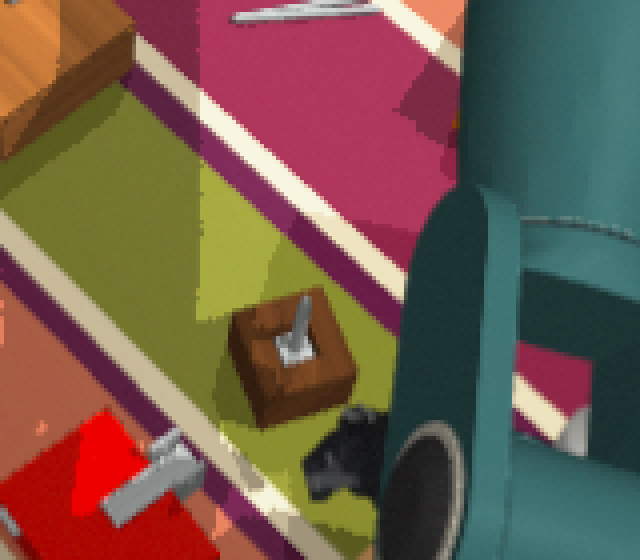

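The crop shows the pin still standing in the block: I lifted along the wrong tool axis (the sign of tool x). Regrasping.

>>> play_rows:
  plan:
    - {"offset": [-0.2, 0, -0.2], "turn": [0, 0, 0], "jaw": 0}
    - {"offset": [-0.3, 0, -0.4], "turn": [0, 0, 0], "jaw": 0}
    - {"offset": [-0.3, 0, -0.4], "turn": [0, 0, 0], "jaw": 0}
    - {"offset": [-0.3, 0, -0.4], "turn": [0, 0, 0], "jaw": 0}
    - {"offset": [-0.3, 0, -0.4], "turn": [0, 0, 0], "jaw": 0}

```text
time_s: 10.82
tcp_pos: [0.637, 0.3985, 0.1709]
ee_rot: [0.162, 0.804, 0.512, -0.253]
force: [-0.1, 0.0, 0.2]
finger_gap: 0.703
finger_force: 0.0
```

Run:
```python
from pinm import *
meas('w3')
a=np.radians(35); R=Ro.from_euler('z',-25,degrees=True)*Ro.from_euler('x',-a)*down(np.pi/2)
z=R.apply([0,0,1]); G=np.array([.603,.3235,.100])
print(robot.get_obs()['tcp_pos']); print(go(G-.075*z,R),go(G+.017*z,R))
```

```text
cam [0.698 0.528 0.246]
top 4944 0.0594 ((602.8317260742188, 325.0711975097656), (71.64164733886719, 70.31835174560547), 65.0200424194336)
rod 0.07 123 [0.6055 0.3301 0.0752] [0.0084 0.0061 0.0099]
rod 0.08 135 [0.6055 0.3297 0.0852] [0.01   0.0087 0.0098]
rod 0.09 153 [0.6052 0.3296 0.095 ] [0.0099 0.0081 0.0098]
rod 0.1 162 [0.6053 0.3298 0.105 ] [0.0097 0.0078 0.0098]
rod 0.11 169 [0.6054 0.3298 0.115 ] [0.0092 0.0072 0.0099]
rod 0.12 187 [0.6053 0.3297 0.1252] [0.0094 0.0081 0.0099]
rod 0.13 90 [0.6046 0.3282 0.1327] [0.007  0.0067 0.0053]
[0.6369382  0.39848081 0.17036397]
([-0.271, 0.009, 0.298], [0.0001, 0.0001, 0.0001]) ([-0.27, 0.009, 1.218], [0.0001, 0.0001, 0.0001])
```

>>> play_rows:
  plan:
    - {"offset": [-0.26, 0.01, 0.3], "turn": [0, 0, 0], "jaw": 0}
    - {"offset": [-0.26, 0.01, 0.3], "turn": [0, 0, 0], "jaw": 0}
    - {"offset": [-0.26, 0.01, 0.6], "turn": [0, 0, 0], "jaw": 0}
    - {"offset": [-0.26, 0.01, 0.9], "turn": [0, 0, 0], "jaw": 0}
    - {"offset": [-0.26, 0.01, 1], "turn": [0, 0, 0], "jaw": 0}
    - {"offset": [-0.26, 0.01, 1], "turn": [0, 0, 0], "jaw": 0}

```text
time_s: 11.37
tcp_pos: [0.6038, 0.3257, 0.1018]
ee_rot: [0.162, 0.804, 0.512, -0.255]
force: [0.7, 0.3, -0.5]
finger_gap: 1.001
finger_force: 0.0
```

>>> play_rows:
  force: 100
  plan:
    - {"offset": [0, 0, 0.2], "turn": [0, 0, 0], "jaw": 0}
    - {"offset": [0, 0, 0.2], "turn": [0, 0, 0], "jaw": 120}
    - {"offset": [0, 0, 0.2], "turn": [0, 0, 0], "jaw": 200}
    - {"offset": [0, 0, 0.2], "turn": [0, 0, 0], "jaw": 255}
    - {"offset": [0, 0, 0.2], "turn": [0, 0, 0], "jaw": 255}
    - {"offset": [0, 0, 0.2], "turn": [0, 0, 0], "jaw": 255}
    - {"offset": [0, 0, 0.2], "turn": [0, 0, 0], "jaw": 255}
    - {"offset": [0, 0, 0.2], "turn": [0, 0, 0], "jaw": 255}
    - {"offset": [0, 0, 0.2], "turn": [0, 0, 0], "jaw": 255}

```text
time_s: 12.12
tcp_pos: [0.6003, 0.3172, 0.0887]
ee_rot: [0.162, 0.805, 0.513, -0.253]
force: [-1.3, 1.0, 3.9]
finger_gap: 0.084
finger_force: 97.9
```

>>> play_rows:
  plan:
    - {"offset": [-0.057, 0, -0.082], "turn": [0, 0, 0], "jaw": 255}
    - {"offset": [-0.143, 0, -0.205], "turn": [0, 0, 0], "jaw": 255}
    - {"offset": [-0.258, 0, -0.369], "turn": [0, 0, 0], "jaw": 255}
    - {"offset": [-0.373, 0, -0.532], "turn": [0, 0, 0], "jaw": 255}
    - {"offset": [-0.488, 0, -0.696], "turn": [0, 0, 0], "jaw": 255}
    - {"offset": [-0.574, 0, -0.819], "turn": [0, 0, 0], "jaw": 255}
    - {"offset": [-0.574, 0, -0.819], "turn": [0, 0, 0], "jaw": 255}

```text
time_s: 12.7
tcp_pos: [0.6008, 0.3172, 0.1928]
ee_rot: [0.162, 0.805, 0.512, -0.25]
force: [-0.3, 0.8, -2.5]
finger_gap: 0.086
finger_force: 97.9
```

Run:
```python
from h import *
o=robot.get_obs(); print(o['tcp_pos'],o['finger_gap'],o['force'],o['joint_positions'].round(2))
c,I,D=grab('wrist','w4'); a=cloud(c,D).reshape(-1,3)
# points relative to tool frame
R=Rt(o['ee_rot']); t=R.inv().apply(a-o['tcp_pos'])
k=t[(abs(t[:,1])<.02)&(abs(t[:,0])<.12)&(t[:,2]>-.1)&(t[:,2]<.12)]
print(len(k)); 
for z in np.arange(-.09,.12,.015):
    q=k[(k[:,2]>z)&(k[:,2]<z+.015)]
    if len(q): print(z.round(3),len(q),q.mean(0).round(3),(q.max(0)-q.min(0)).round(3))
Rl=Ro.from_euler('x',30,degrees=True)*down(np.pi/2)
print(go([.56,.19,.22],Rl))
```

```text
[0.60078781 0.31721535 0.1928075 ] 0.08596650689985716 [-0.25508481  0.79401652 -2.48406128] [ 0.58  0.45  1.18 -0.34  2.01  0.95]
30947
-0.09 8009 [ 0.016  0.    -0.083] [0.01  0.038 0.015]
-0.075 2938 [ 0.017  0.    -0.07 ] [0.018 0.037 0.015]
-0.06 2987 [ 0.01   0.    -0.051] [0.032 0.04  0.015]
-0.045 2948 [ 0.001  0.    -0.038] [0.034 0.04  0.015]
-0.03 2215 [ 0.006  0.    -0.023] [0.019 0.035 0.015]
-0.015 1351 [ 0.011  0.    -0.009] [0.013 0.034 0.015]
0.0 719 [0.021 0.    0.007] [0.017 0.01  0.015]
0.015 2586 [0.036 0.    0.022] [0.029 0.024 0.015]
0.03 1141 [ 0.052 -0.     0.037] [0.038 0.024 0.015]
0.045 437 [0.059 0.    0.048] [0.007 0.024 0.008]
0.075 1105 [ 0.108 -0.     0.088] [0.012 0.04  0.006]
0.09 1971 [0.102 0.001 0.095] [0.039 0.04  0.015]
0.105 1385 [0.07  0.    0.115] [0.037 0.04  0.015]
([-1.256, 0.17, 0.511], [-0.0103, 0.7081, -0.2926])
```

View pics/w4.png

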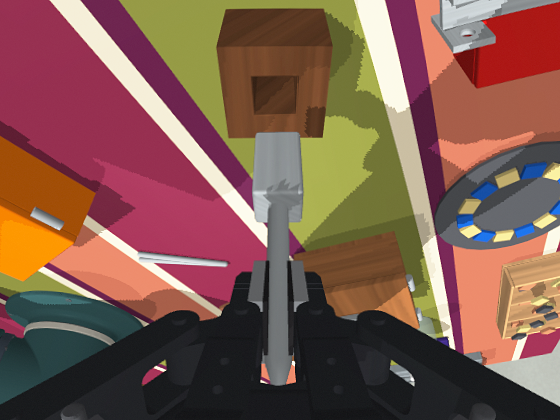

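The wrist view shows the pin held by its rod at (278,290), with the grip at (278,170) clear above the socket. Next I lay it on the free area.

Run:
```python
from h import *
R=Ro.from_euler('x',38,degrees=True)*down(np.pi/2)
print(go([.54,.25,.25],R),go([.50,.18,.15],R))
```

```text
([-1.05, -0.263, 0.001], [0.0103, 0.7953, -0.2968]) ([-1.14, -0.333, 1.281], [0.0103, 0.7953, -0.2968])
```

>>> play_rows:
  plan:
    - {"offset": [-0.2, -0.05, 0], "turn": [0.001, 0.07, -0.026], "jaw": 255}
    - {"offset": [-0.4, -0.1, 0], "turn": [0.002, 0.14, -0.052], "jaw": 255}
    - {"offset": [-0.6, -0.15, 0], "turn": [0.003, 0.21, -0.078], "jaw": 255}
    - {"offset": [-0.8, -0.2, 0], "turn": [0.004, 0.28, -0.104], "jaw": 255}
    - {"offset": [-1, -0.26, 0], "turn": [0.005, 0.35, -0.13], "jaw": 255}
    - {"offset": [-1, -0.26, 0], "turn": [0.006, 0.42, -0.156], "jaw": 255}
    - {"offset": [-1, -0.26, 0], "turn": [0.007, 0.49, -0.183], "jaw": 255}
    - {"offset": [-1, -0.26, 0], "turn": [0.008, 0.56, -0.21], "jaw": 255}
    - {"offset": [-1, -0.26, 0], "turn": [0.009, 0.63, -0.236], "jaw": 255}
    - {"offset": [-1, -0.26, 0], "turn": [0.01, 0.7, -0.262], "jaw": 255}
    - {"offset": [-1, -0.26, 0], "turn": [0.01, 0.77, -0.288], "jaw": 255}
    - {"offset": [-1, -0.26, 0], "turn": [0.0103, 0.7953, -0.2968], "jaw": 255}

```text
time_s: 13.75
tcp_pos: [0.5414, 0.2523, 0.2432]
ee_rot: [-0.233, 0.669, 0.668, 0.23]
force: [-0.1, 0.5, -3.1]
finger_gap: 0.087
finger_force: 98.2
```

>>> play_rows:
  plan:
    - {"offset": [0, 0, 0], "turn": [0, 0, 0], "jaw": 255}
    - {"offset": [0, 0, 0], "turn": [0, 0, 0], "jaw": 255}
    - {"offset": [0, 0, 0], "turn": [0, 0, 0], "jaw": 255}

```text
time_s: 14.0
tcp_pos: [0.5418, 0.2537, 0.2451]
ee_rot: [-0.23, 0.67, 0.668, 0.228]
force: [0.1, 0.0, -2.3]
finger_gap: 0.09
finger_force: 98.1
```

Run:
```python
from h import *
o=robot.get_obs();print(o['tcp_pos'],o['finger_gap'],o['joint_positions'].round(2))
R=Ro.from_euler('x',38,degrees=True)*down(np.pi/2)
print(go([.50,.18,.15],R),go([.50,.18,.026],R))
c,I,D=grab('wrist','w5'); a=cloud(c,D).reshape(-1,3); T=Rt(o['ee_rot']); t=T.inv().apply(a-o['tcp_pos'])
k=t[(abs(t[:,1])<.016)&(t[:,0]>.012)&(t[:,0]<.09)&(t[:,2]>-.01)&(t[:,2]<.085)]; w=T.apply(k)+o['tcp_pos']
print(len(w), w.min(0).round(3),w.max(0).round(3))
for y in np.arange(w[:,1].min(),w[:,1].max(),.012):
    q=w[(w[:,1]>=y)&(w[:,1]<y+.012)]; print(q.mean(0).round(3),(q.max(0)-q.min(0)).round(3))
```

```text
[0.54181011 0.25366348 0.24508953] 0.08965033268671131 [ 0.09 -0.15  1.78  0.66  1.47  0.04]
([-1.166, -0.414, 0.301], [-0.0018, 0.0024, -0.0016]) ([-1.926, -0.409, 1.281], [-0.0018, 0.0024, -0.0016])
5150 [0.53  0.257 0.231] [0.554 0.335 0.26 ]
[0.542 0.264 0.255] [0.019 0.012 0.011]
[0.543 0.275 0.251] [0.01  0.012 0.01 ]
[0.542 0.289 0.246] [0.024 0.012 0.023]
[0.542 0.299 0.252] [0.024 0.012 0.008]
[0.542 0.311 0.248] [0.024 0.012 0.006]
[0.542 0.323 0.244] [0.024 0.012 0.006]
[0.542 0.331 0.242] [0.024 0.006 0.004]
```

>>> play_rows:
  plan:
    - {"offset": [-0.3, -0.12, 0.08], "turn": [0, 0, 0], "jaw": 255}
    - {"offset": [-0.6, -0.24, 0.16], "turn": [0, 0, 0], "jaw": 255}
    - {"offset": [-0.9, -0.36, 0.24], "turn": [0, 0, 0], "jaw": 255}
    - {"offset": [-1, -0.41, 0.26], "turn": [0, 0, 0], "jaw": 255}
    - {"offset": [-1, -0.41, 0.26], "turn": [0, 0, 0], "jaw": 255}

```text
time_s: 14.47
tcp_pos: [0.4995, 0.19, 0.1618]
ee_rot: [-0.231, 0.67, 0.668, 0.227]
force: [-0.8, 0.1, -2.2]
finger_gap: 0.083
finger_force: 98.0
```

>>> play_rows:
  plan:
    - {"offset": [-0.18, 0, 0.2], "turn": [0, 0, 0], "jaw": 255}
    - {"offset": [-0.36, 0, 0.4], "turn": [0, 0, 0], "jaw": 255}
    - {"offset": [-0.54, 0, 0.6], "turn": [0, 0, 0], "jaw": 255}
    - {"offset": [-0.68, 0, 0.75], "turn": [0, 0, 0], "jaw": 255}
    - {"offset": [-0.78, 0, 0.86], "turn": [0, 0, 0], "jaw": 255}
    - {"offset": [-0.84, 0, 0.93], "turn": [0, 0, 0], "jaw": 255}
    - {"offset": [-0.88, 0, 0.97], "turn": [0, 0, 0], "jaw": 255}
    - {"offset": [-0.907, 0, 0.997], "turn": [0, 0, 0], "jaw": 255}
    - {"offset": [-0.907, 0, 0.997], "turn": [0, 0, 0], "jaw": 255}
    - {"offset": [-0.907, 0, 0.997], "turn": [0, 0, 0], "jaw": 255}

```text
time_s: 15.3
tcp_pos: [0.5007, 0.1803, 0.03]
ee_rot: [-0.23, 0.669, 0.669, 0.229]
force: [0.5, -0.6, -1.4]
finger_gap: 0.083
finger_force: 98.1
```

>>> play_rows:
  plan:
    - {"offset": [0, 0, 0], "turn": [0, 0, 0], "jaw": 230}
    - {"offset": [0, 0, 0], "turn": [0, 0, 0], "jaw": 200}
    - {"offset": [0, 0, 0], "turn": [0, 0, 0], "jaw": 150}
    - {"offset": [0, 0, 0], "turn": [0, 0, 0], "jaw": 60}
    - {"offset": [0, 0, 0], "turn": [0, 0, 0], "jaw": 0}
    - {"offset": [0, 0, 0], "turn": [0, 0, 0], "jaw": 0}
    - {"offset": [0, 0, 0], "turn": [0, 0, 0], "jaw": 0}

```text
time_s: 15.88
tcp_pos: [0.5002, 0.1802, 0.0292]
ee_rot: [-0.231, 0.669, 0.668, 0.229]
force: [-0.3, 1.1, -0.1]
finger_gap: 0.91
finger_force: 0.0
```

>>> play_rows:
  plan:
    - {"offset": [0, 0, -0.3], "turn": [0, 0, 0], "jaw": 0}
    - {"offset": [0, 0, -0.6], "turn": [0, 0, 0], "jaw": 0}
    - {"offset": [0, 0, -1], "turn": [0, -0.08, 0], "jaw": 0}
    - {"offset": [0, 0, -1], "turn": [0, -0.16, 0], "jaw": 0}
    - {"offset": [0.2, 0, -1], "turn": [0, -0.24, 0], "jaw": 0}
    - {"offset": [0.5, 0, -1], "turn": [0, -0.32, 0], "jaw": 0}
    - {"offset": [0.8, 0, -1], "turn": [0, -0.4, 0], "jaw": 0}
    - {"offset": [1, 0, -1], "turn": [0, -0.422, 0], "jaw": 0}
    - {"offset": [1, 0, -1], "turn": [0, -0.422, 0], "jaw": 0}
    - {"offset": [1, 0, -1], "turn": [0, -0.422, 0], "jaw": 0}

```text
time_s: 16.72
tcp_pos: [0.5005, 0.1993, 0.17]
ee_rot: [-0.0, 0.706, 0.708, -0.001]
force: [-0.9, -0.4, -1.4]
finger_gap: 0.997
finger_force: 0.0
```

```bash
cat > lay.py <<'E'
from h import *
def pinlay(fn):
    c,I,D=grab('wrist',fn); a=cloud(c,D).reshape(-1,3)
    n=(abs(a[:,0]-.5)<.08)&(abs(a[:,1]-.2)<.12)
    g=a[n&(a[:,2]>.0195)&(a[:,2]<.03)]; q=cv2.minAreaRect(g[:,:2].astype(np.float32)*1000); print('grip top',len(g),g[:,2].mean().round(4),q)
    r=a[n&(a[:,2]>.012)&(a[:,2]<.0195)&(a[:,1]<g[:,1].min()-.004)]; print('rod',len(r),r.min(0).round(4),r.max(0).round(4),np.polyfit(r[:,1],r[:,0],1).round(4))
    print(robot.get_obs()['tcp_pos'])
E
python3 -c "
from lay import *
pinlay('w6')"
```

```text
grip top 1696 0.0237 ((526.6536254882812, 264.3409423828125), (131.34938049316406, 44.17735290527344), 52.05904769897461)
rod 851 [0.4967 0.1292 0.0121] [0.5059 0.2052 0.0183] [-0.0021  0.5016]
[0.50033151 0.19811896 0.16910603]
```

View pics/w6.png

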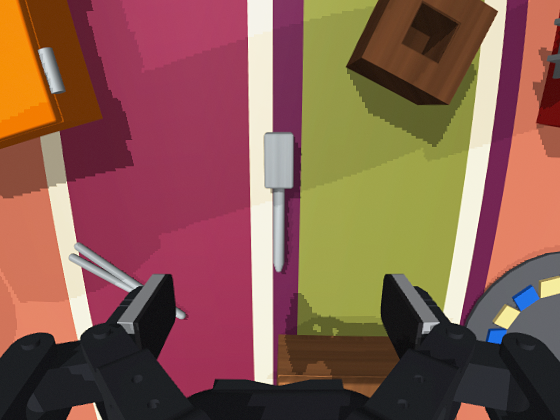

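The pin lies flat along y: rod at (279,230), grip at (279,160). Measured x is 0.501 and the grip spans y from about 0.208 to 0.253. Grasping the grip from above.

>>> play_rows:
  plan:
    - {"offset": [0.33, 0, 0.3], "turn": [0, 0, 0], "jaw": 0}
    - {"offset": [0.33, 0, 0.7], "turn": [0, 0, 0], "jaw": 0}
    - {"offset": [0.33, 0, 1], "turn": [0, 0, 0], "jaw": 0}
    - {"offset": [0.33, 0, 1], "turn": [0, 0, 0], "jaw": 0}

```text
time_s: 17.1
tcp_pos: [0.4972, 0.2283, 0.0623]
ee_rot: [-0.003, 0.708, 0.707, -0.006]
force: [-0.9, -1.0, -0.9]
finger_gap: 0.998
finger_force: 0.0
```

>>> play_rows:
  force: 80
  plan:
    - {"offset": [0, 0, 0.3], "turn": [0, 0, 0], "jaw": 0}
    - {"offset": [0, 0, 0.52], "turn": [0, 0, 0], "jaw": 0}
    - {"offset": [0, 0, 0.63], "turn": [0, 0, 0], "jaw": 0}
    - {"offset": [0, 0, 0.63], "turn": [0, 0, 0], "jaw": 60}
    - {"offset": [0, 0, 0.63], "turn": [0, 0, 0], "jaw": 120}
    - {"offset": [0, 0, 0.63], "turn": [0, 0, 0], "jaw": 150}
    - {"offset": [0, 0, 0.63], "turn": [0, 0, 0], "jaw": 180}
    - {"offset": [0, 0, 0.63], "turn": [0, 0, 0], "jaw": 220}
    - {"offset": [0, 0, 0.63], "turn": [0, 0, 0], "jaw": 255}
    - {"offset": [0, 0, 0.63], "turn": [0, 0, 0], "jaw": 255}
    - {"offset": [0, 0, 0.63], "turn": [0, 0, 0], "jaw": 255}

```text
time_s: 18.02
tcp_pos: [0.5009, 0.2308, 0.008]
ee_rot: [-0.0, 0.707, 0.707, -0.001]
force: [-1.9, -0.1, 8.5]
finger_gap: 0.259
finger_force: 79.7
```

>>> play_rows:
  plan:
    - {"offset": [0, 0, -0.2], "turn": [0, 0, 0], "jaw": 255}
    - {"offset": [0, 0, -0.5], "turn": [0, 0, 0.01], "jaw": 255}
    - {"offset": [0, 0, -0.8], "turn": [0, 0, 0.02], "jaw": 255}
    - {"offset": [-0.3, -0.07, -0.9], "turn": [0, 0, 0.02], "jaw": 255}
    - {"offset": [-0.6, -0.13, -0.9], "turn": [0, 0, 0.02], "jaw": 255}
    - {"offset": [-0.85, -0.13, -0.9], "turn": [0, 0, 0.02], "jaw": 255}
    - {"offset": [-0.85, -0.13, -0.9], "turn": [0, 0, 0.02], "jaw": 255}
    - {"offset": [-0.85, -0.13, -0.9], "turn": [0, 0, 0.02], "jaw": 255}
    - {"offset": [-0.85, -0.13, -0.9], "turn": [0, 0, 0.02], "jaw": 255}

```text
time_s: 18.77
tcp_pos: [0.4875, 0.1459, 0.097]
ee_rot: [-0.0, 0.718, 0.696, -0.001]
force: [-0.4, 0.3, -2.4]
finger_gap: 0.259
finger_force: 78.9
```

Run:
```python
from h import *
o=robot.get_obs(); print(o['tcp_pos'],o['finger_gap'],o['force'])
for n in ('wrist','scene','top'):
    c,I,D=grab(n,n+'7'); a=cloud(c,D).reshape(-1,3); tz=o['tcp_pos'][2]
    # rod
    n1=(abs(a[:,0]-.49)<.02)&(a[:,1]>.045)&(a[:,1]<.118)&(a[:,2]>.06)&(a[:,2]<.13); r=a[n1]
    if len(r)>5: print(n,'rod',len(r),r.min(0).round(4),r.max(0).round(4),'x(y)',np.polyfit(r[:,1],r[:,0],1).round(4),'top z(y)',[(np.percentile(r[abs(r[:,1]-y)<.01][:,2],95).round(4)) for y in (.06,.08,.10) if (abs(r[:,1]-y)<.01).any()])
    for lo,hi in ((-.03,-.008),(-.072,-.048)):
        e=a[(a[:,2]>.096)&(a[:,2]<.11)&(a[:,0]<.52)&(a[:,0]>.44)&(a[:,1]>lo)&(a[:,1]<hi)]
        if len(e)>3: print(' ear',len(e),e[:,0].min().round(4),e[:,0].max().round(4),np.median(e[:,1]).round(4))
cv2.imwrite('pics/c7.png',cv2.resize(cv2.imread('pics/scene7.png')[150:280,220:380],None,fx=4,fy=4,interpolation=3))
R=Ro.from_euler('z',-.03)*down(np.pi/2); print(go([.4876,.123,.082],R))
```

```text
[0.48750834 0.14585423 0.09696696] 0.258723057574309 [-0.42016238  0.337574   -2.39649569]
wrist rod 847 [0.4819 0.0927 0.0999] [0.4921 0.118  0.1073] x(y) [0.0075 0.4863] top z(y) [np.float64(0.106)]
scene rod 50 [0.4812 0.0452 0.0621] [0.5084 0.0977 0.1083] x(y) [-0.1846  0.5031] top z(y) [np.float64(0.108), np.float64(0.106), np.float64(0.106)]
 ear 25 0.467 0.5019 -0.0186
 ear 27 0.465 0.501 -0.0579
top rod 58 [0.4804 0.0453 0.0645] [0.509  0.1166 0.1131] x(y) [-0.0801  0.4922] top z(y) [np.float64(0.1107), np.float64(0.1105)]
 ear 32 0.4649 0.4992 -0.0198
 ear 33 0.4643 0.4968 -0.0596
([-0.233, 0.01, 0.146], [-0.002, 0.001, -0.0003])
```

View pics/wrist7.png

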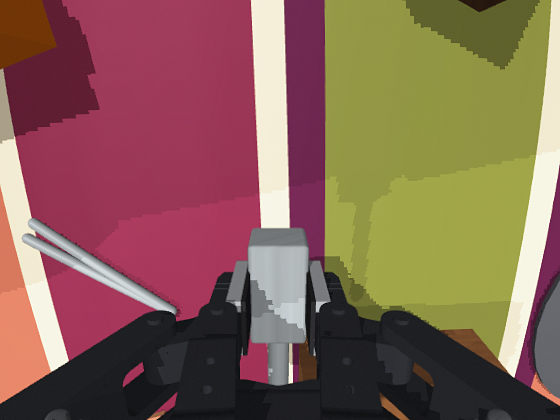

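The wrist view shows the grip held centred and level at (278,285), with the rod heading toward the case. Moving to the pre-insertion pose, then through the first ear.

>>> play_rows:
  plan:
    - {"offset": [-0.1, 0.01, 0.146], "turn": [0, 0, 0], "jaw": 255}
    - {"offset": [-0.233, 0.01, 0.146], "turn": [0, 0, 0], "jaw": 255}
    - {"offset": [-0.233, 0.01, 0.146], "turn": [0, 0, 0], "jaw": 255}
    - {"offset": [-0.233, 0.01, 0.146], "turn": [0, 0, 0], "jaw": 255}
    - {"offset": [-0.233, 0.01, 0.146], "turn": [0, 0, 0], "jaw": 255}

```text
time_s: 19.33
tcp_pos: [0.4878, 0.1229, 0.0823]
ee_rot: [-0.001, 0.718, 0.696, -0.001]
force: [0.0, -0.2, -2.0]
finger_gap: 0.258
finger_force: 78.8
```

>>> play_rows:
  plan:
    - {"offset": [-0.1, 0, 0], "turn": [0, 0, 0], "jaw": 255}
    - {"offset": [-0.2, 0, 0], "turn": [0, 0, 0], "jaw": 255}
    - {"offset": [-0.27, 0, 0], "turn": [0, 0, 0], "jaw": 255}
    - {"offset": [-0.33, 0, 0], "turn": [0, 0, 0], "jaw": 255}
    - {"offset": [-0.38, 0, 0], "turn": [0, 0, 0], "jaw": 255}
    - {"offset": [-0.42, 0, 0], "turn": [0, 0, 0], "jaw": 255}
    - {"offset": [-0.42, 0, 0], "turn": [0, 0, 0], "jaw": 255}

```text
time_s: 19.92
tcp_pos: [0.4863, 0.0796, 0.0822]
ee_rot: [-0.0, 0.718, 0.696, -0.002]
force: [-0.0, 0.2, -2.3]
finger_gap: 0.261
finger_force: 78.8
```

Run:
```python
from h import *
o=robot.get_obs(); print(o['tcp_pos'],o['finger_gap'],o['force'],o['torque'])
for n in ('scene','top'):
    c,I,D=grab(n,n+'8')
A=cv2.imread('pics/scene8.png')[165:235,235:325];B=cv2.imread('pics/top8.png')[195:265,270:360]
cv2.imwrite('pics/c8.png',cv2.resize(np.hstack([A,B]),None,fx=4.4,fy=4.4,interpolation=3))
```

```text
[0.48633504 0.07956372 0.08216731] 0.2609565004548661 [-0.0499597   0.19927682 -2.30524433] [ 0.07333802  0.05428516 -0.0725596 ]
```

View pics/c8.png

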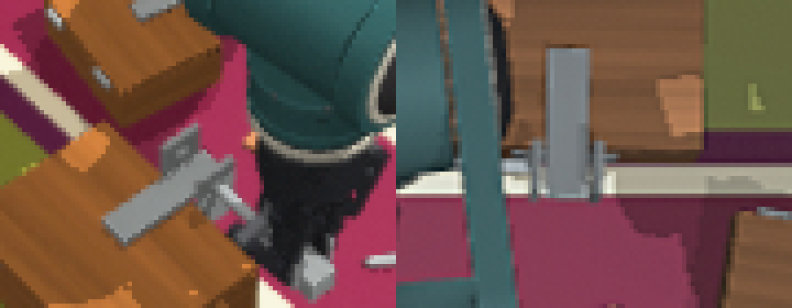

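The crop shows the rod lined up through the first ear, at zero lateral force. Continuing to the second ear.

>>> play_rows:
  plan:
    - {"offset": [-0.08, 0, 0], "turn": [0, 0, 0], "jaw": 255}
    - {"offset": [-0.16, 0, 0], "turn": [0, 0, 0], "jaw": 255}
    - {"offset": [-0.24, 0, 0], "turn": [0, 0, 0], "jaw": 255}
    - {"offset": [-0.3, 0, 0], "turn": [0, 0, 0], "jaw": 255}
    - {"offset": [-0.35, 0, 0], "turn": [0, 0, 0], "jaw": 255}
    - {"offset": [-0.4, 0, 0], "turn": [0, 0, 0], "jaw": 255}
    - {"offset": [-0.4, 0, 0], "turn": [0, 0, 0], "jaw": 255}

```text
time_s: 20.6
tcp_pos: [0.485, 0.0394, 0.0822]
ee_rot: [-0.0, 0.718, 0.696, -0.002]
force: [0.0, 0.5, -1.6]
finger_gap: 0.258
finger_force: 78.8
```

>>> play_rows:
  plan:
    - {"offset": [-0.08, 0, 0], "turn": [0, 0, 0], "jaw": 255}
    - {"offset": [-0.16, 0, 0], "turn": [0, 0, 0], "jaw": 255}
    - {"offset": [-0.22, 0, 0], "turn": [0, 0, 0], "jaw": 255}
    - {"offset": [-0.26, 0, 0], "turn": [0, 0, 0], "jaw": 255}
    - {"offset": [-0.29, 0, 0], "turn": [0, 0, 0], "jaw": 255}
    - {"offset": [-0.31, 0, 0], "turn": [0, 0, 0], "jaw": 255}
    - {"offset": [-0.31, 0, 0], "turn": [0, 0, 0], "jaw": 255}

```text
time_s: 21.18
tcp_pos: [0.4841, 0.009, 0.0822]
ee_rot: [-0.0, 0.718, 0.696, -0.002]
force: [0.4, -0.2, -1.3]
finger_gap: 0.257
finger_force: 78.8
```

>>> play_rows:
  plan:
    - {"offset": [-0.01, 0, 0], "turn": [0, 0, 0], "jaw": 255}
    - {"offset": [-0.02, 0, 0], "turn": [0, 0, 0], "jaw": 255}
    - {"offset": [-0.02, 0, 0], "turn": [0, 0, 0], "jaw": 255}

```text
time_s: 21.43
tcp_pos: [0.484, 0.0073, 0.0822]
ee_rot: [-0.0, 0.718, 0.696, -0.002]
force: [-0.4, -0.5, -1.9]
finger_gap: 0.258
finger_force: 78.8
```

>>> play_rows:
  plan:
    - {"offset": [-0.01, 0, 0], "turn": [0, 0, 0], "jaw": 255}
    - {"offset": [-0.02, 0, 0], "turn": [0, 0, 0], "jaw": 255}
    - {"offset": [-0.02, 0, 0], "turn": [0, 0, 0], "jaw": 255}

```text
time_s: 21.68
tcp_pos: [0.4839, 0.0062, 0.0822]
ee_rot: [-0.001, 0.718, 0.696, -0.001]
force: [0.4, 8.5, -2.7]
finger_gap: 0.263
finger_force: 79.0
```

>>> play_rows:
  plan:
    - {"offset": [0, 0, 0.015], "turn": [0, 0, 0], "jaw": 255}
    - {"offset": [0, 0, 0.015], "turn": [0, 0, 0], "jaw": 200}
    - {"offset": [0, 0, 0.015], "turn": [0, 0, 0], "jaw": 160}
    - {"offset": [0, 0, 0.015], "turn": [0, 0, 0], "jaw": 130}
    - {"offset": [0, 0, 0.015], "turn": [0, 0, 0], "jaw": 110}
    - {"offset": [0, 0, 0.015], "turn": [0, 0, 0], "jaw": 100}
    - {"offset": [0, 0, 0.015], "turn": [0, 0, 0], "jaw": 100}
    - {"offset": [0, 0, 0.015], "turn": [0, 0, 0], "jaw": 100}

```text
time_s: 22.35
tcp_pos: [0.484, 0.0053, 0.0807]
ee_rot: [-0.0, 0.718, 0.696, -0.002]
force: [0.6, 0.2, -0.2]
finger_gap: 0.606
finger_force: 0.0
```

>>> play_rows:
  plan:
    - {"offset": [0, 0, -0.2], "turn": [0, 0, 0], "jaw": 100}
    - {"offset": [0, 0, -0.5], "turn": [0, 0, 0], "jaw": 100}
    - {"offset": [0, 0, -0.9], "turn": [0, 0, 0], "jaw": 100}
    - {"offset": [0, 0, -1], "turn": [0, 0, 0], "jaw": 100}
    - {"offset": [0, 0, -1], "turn": [0, 0, 0], "jaw": 100}

```text
time_s: 22.77
tcp_pos: [0.4855, 0.0054, 0.1846]
ee_rot: [0.002, 0.718, 0.696, 0.0]
force: [0.0, -0.1, 0.1]
finger_gap: 0.608
finger_force: 0.0
```

>>> play_rows:
  plan:
    - {"offset": [0, 0, -0.4], "turn": [0, 0, 0], "jaw": 100}
    - {"offset": [-0.4, 0, -0.8], "turn": [0, 0, 0], "jaw": 100}
    - {"offset": [-0.8, 0, -0.8], "turn": [0, 0, 0], "jaw": 100}
    - {"offset": [-0.8, 0, -0.8], "turn": [0, 0, 0], "jaw": 100}
    - {"offset": [-0.8, 0, -0.8], "turn": [0, 0, 0], "jaw": 100}

```text
time_s: 23.18
tcp_pos: [0.4819, -0.0766, 0.2608]
ee_rot: [-0.0, 0.719, 0.695, -0.002]
force: [0.1, -0.1, -0.1]
finger_gap: 0.607
finger_force: 0.0
```

Run:
```python
from h import *
o=robot.get_obs(); print(o['tcp_pos'],o['force'],o['time_s'])
for n in ('wrist','scene','top'):
    c,I,D=grab(n,n+'9'); a=cloud(c,D).reshape(-1,3)
    g=a[(abs(a[:,0]-.485)<.025)&(a[:,1]>-.012)&(a[:,1]<.06)&(a[:,2]>.06)&(a[:,2]<.12)]
    if len(g)<10: print(n,'no'); continue
    t=g[g[:,2]>.092]; print(n,'grip',len(g),np.percentile(g,[2,98],axis=0).round(4).tolist(),'z(y)',np.polyfit(t[:,1],t[:,2],1).round(3),'x(y)',np.polyfit(t[:,1],t[:,0],1).round(3))
    t=a[(abs(a[:,1]+.039)<.06)&(abs(a[:,1]+.039)>.03)&(a[:,0]>.51)&(a[:,0]<.63)&(a[:,2]>.03)&(a[:,2]<.1)]; print(' lid z',np.median(t[:,2]).round(4))
A=cv2.imread('pics/scene9.png')[165:235,235:325];B=cv2.imread('pics/wrist9.png'); B=cv2.resize(B,(396,297))
cv2.imwrite('pics/c9.png',np.hstack([cv2.resize(A,(382,297),interpolation=3),B]))
```

```text
[ 0.48194621 -0.07661512  0.2607973 ] [ 0.05670746 -0.10472811 -0.11984831] 23.1833
wrist grip 2363 [[0.4713, -0.011, 0.068], [0.5094, 0.0464, 0.0965]] z(y) [-0.065  0.095] x(y) [0.099 0.482]
 lid z 0.0698
scene grip 175 [[0.4722, -0.0094, 0.0651], [0.5095, 0.0475, 0.0986]] z(y) [-0.011  0.095] x(y) [0.013 0.486]
 lid z 0.0697
top grip 145 [[0.4711, -0.0004, 0.0666], [0.5093, 0.0466, 0.0999]] z(y) [-0.053  0.097] x(y) [-0.087  0.483]
 lid z 0.0709
```

View pics/c9.png

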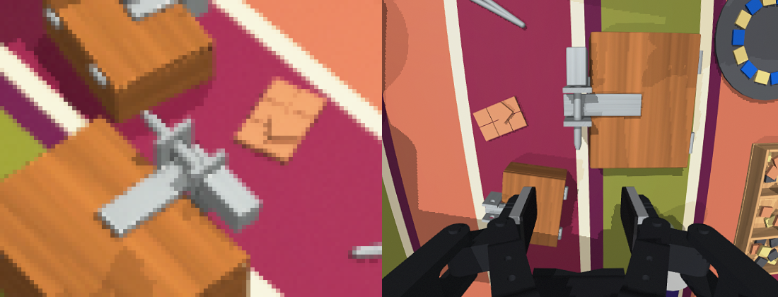

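Run:
```python
from h import *
for n in ('wrist9','scene9','top9'):
    c,I,D=load(n); a=cloud(c,D).reshape(-1,3)
    g=a[(a[:,0]>.474)&(a[:,0]<.495)&(a[:,1]>-.02)&(a[:,1]<.06)&(a[:,2]>.085)&(a[:,2]<.1)]
    h=g[g[:,1]>-.008]; print(n,np.percentile(g[:,1],[0,100]).round(4),'z',np.polyfit(h[:,1],h[:,2],1).round(3))
    t=a[(abs(a[:,0]-.483)<.01)&(a[:,1]<-.068)&(a[:,1]>-.12)&(a[:,2]>.08)&(a[:,2]<.1)]; print(' tip y',t[:,1].min().round(4) if len(t) else None, t.mean(0).round(4) if len(t) else '')
```

```text
wrist9 [-0.016   0.0309] z [-0.076  0.095]
 tip y -0.0941 [ 0.4807 -0.0797  0.0924]
scene9 [-0.0193  0.0322] z [-0.067  0.094]
 tip y -0.0927 [ 0.4828 -0.0801  0.0919]
top9 [0.0027 0.0285] z [0.002 0.095]
 tip y -0.0743 [ 0.4797 -0.071   0.0937]
```

```bash
python3 -c "
from station import robot
print(robot.job_done())"
```

```text
the job is handed in; nothing more can be done
None
```

The job is handed in but no verdict came back. By my last camera measurements the lid is shut (top face at z = 0.070) and the pin is through both eyes with its grip against the ear, tilted about 0.07 rad; the gripper is clear and nothing else was touched.

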